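# Seat a keyed pulley on its drive shaft and cap it with the collar

### The arm

A 7-joint arm with a two-finger parallel gripper is mounted at the origin on the work surface. World frame = base frame: x ahead of the robot, y to its left, z up, the work surface at z = 0. Lengths are in m, angles in rad, forces in N, time in s.
With the tool pointing down it reaches from about 0.425 to 0.825 m from the base axis. Payload 3.6 kg.
Tool frame: the origin (TCP) lies midway between the tips of the shut fingers; the grasp point (between the pads) lies 19 mm behind it (robot.grip_depth is the distance from the TCP to the grasp point, in m); z points along the fingers, y is the line along which they close (so a half turn about z gives the same grasp; the last joint's range is limited). The gripper opens to 85 mm and grips with 20 to 120 N. Pads are 22 mm wide; open, the fingers measure 114 mm over their backs; the gripper's body (76 mm by 85 mm) begins 54 mm behind the grasp point. The pads swing forward as they close: fully open they stand 13 mm farther back than shut.
Start: joints at [-1.298, 0.615, -0.013, 1.423, 0.008, 1.103, -0.04], TCP at [0.192, 0.621, 0.231] pointing down, gripper open.
Joint ranges: [-3.12, 3.12], [-0.3, 2.06], [-1.34, 1.32], [0.26, 2.42], [-1.36, 4.5], [0.01, 1.98], [-2.84, 2.84]. Speed limits (rad/s): [2.79, 2.79, 3.14, 3.14, 3.14, 3.14, 3.14].

### API

Orientations are given as a unit quaternion [w, x, y, z].
In Python, from plant import robot gives the robot as it stands.
- The arm moves only by the tool jog_arm, never from a script. Its argument "deltas" is a list of rows, each an object with "grip": the opening, from 0 (shut) to 1 (fully open); "slide": the shift along the tool's x, y, z each as a share of 20 cm, from -1 to 1, a list of three; "roll": the turn about the tool's z as a share of 90 degrees, from -1 to 1. In form: [{"grip": grip, "slide": [dx, dy, dz], "roll": roll}, ...]. A call has 1 to 20 rows; each row is the pose to reach, as a shift and turn from the pose commanded when the call began, along the tool's axes at that moment; what a row does not reach only later rows make up. A row lasts 1/8 s, in which the tool goes at most 62.5 mm and 10.7 degrees, less where a joint would pass 70% of its speed; a pose out of reach is approached as far as the arm can. A call with a number of a shift or a turn outside -1 to 1 is refused whole. A call with a gripper value outside its range is refused whole. The fingers move at their own pace and stop on an object; "squeeze" is the grip in N (left out, the last holds). Time passes only in rows, so rows that repeat a pose let the fingers close. It gives the time, the measured TCP pose, the force, the opening and the grip force at its end, in the units of the state.
- robot.get_obs(): the state, without advancing time (a new reading comes with each control period).
- robot.capture(name): name is "scene" or "top" or "wrist"; returns the picture (480x640x3 uint8, red, green, blue); there is no depth.
- robot.camera_info(name): a dict with "fx", "fy", "cx", "cy" (pixels), "D" ([k1, k2, p1, p2, k3] as OpenCV has them; the pictures are not rectified), "rvec" (rotation vector, rad) and "tvec" (3), from world to camera coordinates, as OpenCV has them. Camera axes: x right, y down, z forward; pixel columns grow to the right and rows downward; lengths in m; the calibration is good to about 2 mm. A picture is of the moment at which its call begins: read the wrist's pose just before it. camera_info takes no time and is no camera call; for the wrist camera it gives the pose at the moment of the call.
- robot.close_job(): hands the job in; it is judged then, once.
The state is a dict: "time_s": time; "joint_positions": joint angles; "joint_vel": joint speeds; "tau": joint torques, N m; "ee_pos": TCP position; "ee_rot": TCP orientation; "ft_force": force on the tool from outside, world axes, zero at the start; "ft_torque": the same for the moment, N m; "width": opening from 0.0 (shut) to 1.0 (fully open); "grip_force": force on a finger pad.
Only numpy, scipy, OpenCV 4.12 (cv2) and the standard library are available. Lean on these libraries where they do the work, as an engineer would, in place of code of your own. Each camera call takes 0.05 s, during which the arm holds its last target. There are 200 camera calls.

### The job

The pulley has been slipped onto the upright shaft of the drive stand but is sitting up on top of the shaft's keys. Turn it until its keyways drop over the keys and it sits fully home on the shoulder; then put the loose steel retaining collar over the end of the shaft so that it stands flat on the pulley's hub. Let go of both and leave the brass weight and the jar standing where they are.

Things in the scene. Friction and masses are not known exactly. Their poses are not given: they have to be found in the camera images.
- stand: fixed drive stand: green base 190 (x) x 160 (y) mm, 50 high, with a round shoulder (60 mm across, top 56 mm above the bench) and an upright dark steel shaft at its centre, 20 mm thick. Two opposite keys stick out along its +x and -x (the long way of the base), each 8 mm wide, reaching 16 mm from the axis, from the shoulder up to 78 mm above the bench. Origin: on the shaft axis at bench level; z up.
- shaft_top (a point): centre of the stand's shaft tip (coned), on the shaft axis, 140 mm above the bench.
- pulley: loose aluminium pulley, 0.35 to 0.6 kg: grooved disc 120 mm across, 20 mm thick, below a round hub 50 mm across; 62 mm high overall. Bore 22 mm, right through, with two opposite keyways over the whole height along the pulley's +x and -x, each 11 mm wide, reaching 18 mm from the axis; half a turn makes no difference. Origin: on the axis at the underside; z up.
- hub_top (a point): centre of the pulley's hub top, on its axis, 62 mm above its underside. At the start the pulley's underside is on top of the keys (hub top 140 mm above the bench, level with the shaft tip), keyways 34 to 90 degrees out of line, either way. Turned into line it drops 22 mm onto the shoulder: underside at 56 mm, hub top at 118 mm, 22 mm of shaft showing.
- collar: loose plain steel collar (a thick ring), 48 mm across, 40 mm high, bore 22 mm right through, 0.2 to 0.33 kg, standing upright on the bench left of the stand. Origin: on its axis at the underside; z up. Fitted, its underside is on the hub top, 118 mm above the bench.
- weight: bystander: solid brass weight with a waist and a knob, 54 mm across, 60 mm high. Origin: underside centre. Stays where it is. It, the jar and the collar swap places from one start to another.
- jar: bystander: amber glass jar with a dark screw cap, 54 mm across, 75 mm high. Origin: underside centre. Stays where it is.

How it is judged:
By the outcome, as a careful person would: the job done as asked, in the order asked, and still so for the second after the job is handed in, with the robot touching nothing.
It also fails if it takes over 54 s, if anything falls off the work surface, if the arm or the gripper's body presses on something with over 40 N, if the wrist force passes 120 N, or if a joint passes its speed limit or range.

## Working session

There is one attempt and no reset: what is moved stays moved. The work goes in short steps, Python scripts to look and compute and a tool call to move; the robot and the scene stay as the last step left them, time stands still between calls to the robot, and variables do not carry over. Pictures are saved under pics/ and viewed, at most 10 in all, crops included, and the job is handed in when it is done.

Besides the shell and the picture viewer there is one more tool, called after ">>>" as a command line: name --argument value ..., lists and objects as JSON in quotes. jog_arm: Moves the arm, as the interface text tells. Its arguments: {"type":"object","properties":{"deltas":{"type":"array"},"squeeze":{"type":"number"}},"required":["deltas"]}

```bash
mkdir -p pics; cat > h.py <<'E'
import numpy as np, cv2
from plant import robot
from scipy.spatial.transform import Rotation as R
def ray(ci,px):
    K=np.array([[ci["fx"],0,ci["cx"]],[0,ci["fy"],ci["cy"]],[0,0,1.]])
    n=cv2.undistortPoints(np.array([[px]],float),K,np.array(ci["D"],float))[0,0]
    Rm=cv2.Rodrigues(np.array(ci["rvec"],float))[0]; t=np.array(ci["tvec"],float).ravel()
    return -Rm.T@t, Rm.T@np.array([n[0],n[1],1.])
def atz(ci,px,z):
    o,d=ray(ci,px); return o+d*(z-o[2])/d[2]
def tri(a,pa,b,pb):
    o1,d1=ray(a,pa);o2,d2=ray(b,pb)
    s=np.linalg.lstsq(np.c_[d1,-d2],o2-o1,rcond=None)[0]
    p,q=o1+s[0]*d1,o2+s[1]*d2
    return (p+q)/2,np.linalg.norm(p-q)
def proj(ci,P):
    K=np.array([[ci["fx"],0,ci["cx"]],[0,ci["fy"],ci["cy"]],[0,0,1.]])
    return cv2.projectPoints(np.atleast_2d(np.array(P,float)),np.array(ci["rvec"],float),np.array(ci["tvec"],float),K,np.array(ci["D"],float))[0][:,0]
def save(n,im): cv2.imwrite(f"pics/{n}.png",im[:,:,::-1])
E
python3 - <<'E'
from h import *
for n in("scene","top"): save(n+"1",robot.capture(n)); print(robot.camera_info(n))
o=robot.get_obs();print(o["ee_pos"],o["ee_rot"],o["time_s"])
E
```

```text
{'fx': 522.150730068667, 'fy': 522.150730068667, 'cx': 319.8276268312706, 'cy': 230.1901487839579, 'D': array([0.01765737, 0.        , 0.        , 0.        , 0.        ]), 'rvec': array([ 2.0612119 ,  0.86602628, -0.41776914]), 'tvec': array([-0.4492289 , -0.09680165,  1.27434592])}
{'fx': 459.0844871074515, 'fy': 459.0844871074515, 'cx': 320.13187576689194, 'cy': 233.9456264616573, 'D': array([-0.04424859,  0.        ,  0.        ,  0.        ,  0.        ]), 'rvec': array([ 2.11014732, -2.14631454,  0.14697504]), 'tvec': array([0.09848005, 0.57009007, 0.84688029])}
[0.19173992 0.62033852 0.23025809] [-1.63710071e-04  1.49305452e-01  9.88790412e-01 -1.17289698e-03] 0.1
```

View pics/scene1.png

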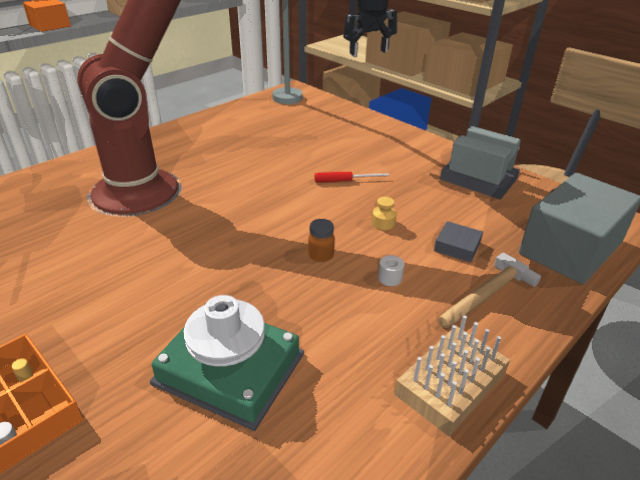

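View pics/top1.png

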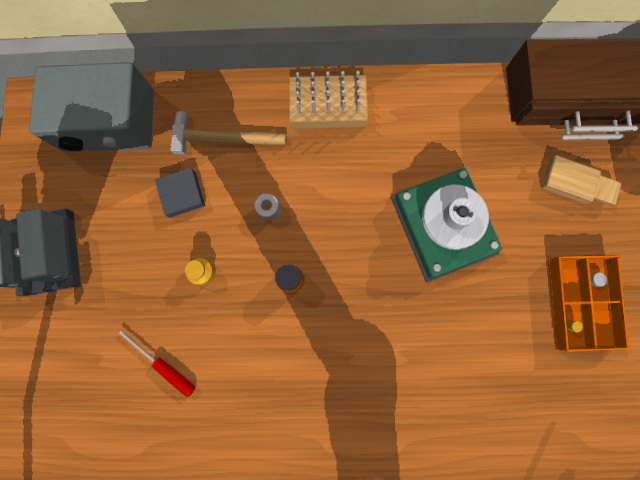

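The scene view shows the pulley hub top near (222,303) and the collar top near (391,262). In the top view they are near (462,211) and (266,205). I'll enlarge both.

```bash
python3 - <<'E'
from h import *
a=cv2.imread("pics/scene1.png");b=cv2.imread("pics/top1.png")
c=lambda im,x,y,w,h,s:cv2.resize(im[y:y+h,x:x+w],None,fx=s,fy=s,interpolation=cv2.INTER_CUBIC)
L=np.vstack([c(a,190,285,80,60,5),c(a,360,245,80,60,5)])
Rr=np.vstack([c(b,420,180,80,60,5),c(b,230,175,80,60,5)])
cv2.imwrite("pics/crop1.png",np.hstack([L,Rr]))
s=robot.camera_info("scene");t=robot.camera_info("top")
print("hub",tri(s,(222,302),t,(462,211)));print("collar",tri(s,(391,263),t,(266,205)))
print("hub z",atz(t,(462,211),.14),"base corners",[atz(t,p,.05)[:2].round(3) for p in((395,195),(467,170),(499,248),(431,279))])
print("jar",atz(t,(289,278),.075),"weight",atz(t,(200,271),.06))
w=robot.camera_info("wrist");print(w)
o,d=ray(w,(w["cx"],w["cy"]));ob=robot.get_obs();Rt=R.from_quat(ob["ee_rot"],scalar_first=True)
print("cam in tool",Rt.inv().apply(o-ob["ee_pos"]),Rt.inv().apply(d)); print(Rt.as_matrix())
E
```

```text
hub (array([ 0.59161909, -0.16018983,  0.14544016]), np.float64(0.0004400736939004042))
collar (array([0.63338785, 0.19588231, 0.03877033]), np.float64(0.0001105650478299628))
hub z [ 0.5926164  -0.16197582  0.14      ] base corners [array([ 0.646, -0.059]), array([ 0.694, -0.204]), array([ 0.537, -0.255]), array([ 0.48 , -0.121])]
jar [0.48525857 0.14733945 0.075     ] weight [0.5021791  0.31908198 0.06      ]
{'fx': 335.25388991970937, 'fy': 335.25388991970937, 'cx': 320.1268206295693, 'cy': 240.60085196679017, 'D': array([-0.04032877,  0.        ,  0.        ,  0.        ,  0.        ]), 'rvec': array([-2.34842741, -1.73203374, -0.22691541]), 'tvec': array([-0.64775736, -0.03416392,  0.37831614])}
cam in tool [ 0.06569926 -0.00067785 -0.14179966] [-2.61647996e-01 -8.56300476e-04  9.65162988e-01]
[[-9.55415711e-01  2.95263214e-01 -6.73989724e-04]
 [ 2.95263982e-01  9.55413013e-01 -2.27061296e-03]
 [-2.64899300e-05 -2.36838419e-03 -9.99997195e-01]]
```

View pics/crop1.png

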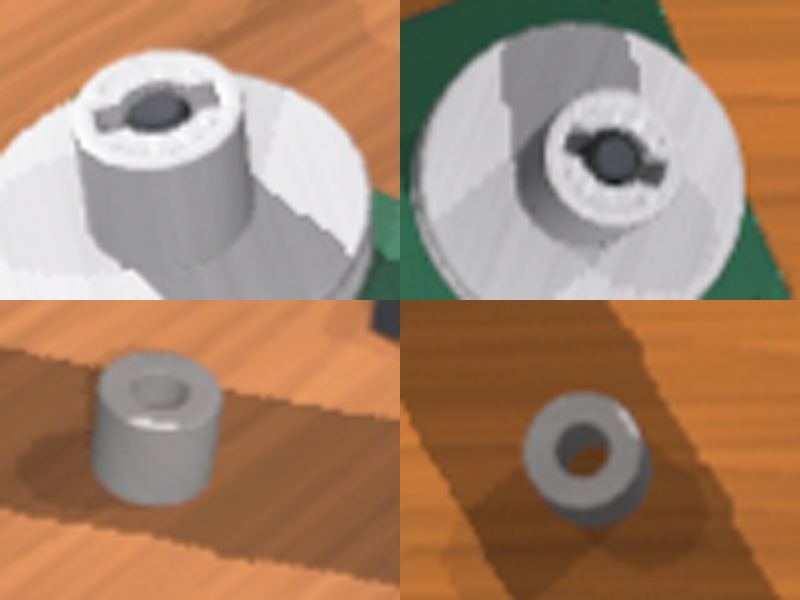

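```bash
python3 - <<'E'
from h import *
s=robot.camera_info("scene");t=robot.camera_info("top")
print("hub",tri(s,(221.8,306.9),t,(462.5,211.4)));print("collar",tri(s,(392,262.8),t,(266.4,205)))
h=atz(t,(462.5,211.4),.14);print(h)
d=atz(t,(471.4,214.4),.14)-atz(t,(454.4,208.6),.14);print("keyway",np.degrees(np.arctan2(d[1],d[0])),d)
d=atz(s,(212,302.5),.14)
a=atz(s,(190+100/5,285+122/5),.14)-atz(s,(190+213/5,285+96/5),.14);print("keyway scene",np.degrees(np.arctan2(a[1],a[0])),a)
# base: bolts
for p in ((463,174),(409,196),(494,244),(437,267)): print(atz(t,p,.05)[:2])
c=np.array(atz(s,(392,262.8),.04));print(c)
E
```

```text
hub (array([ 0.5926956 , -0.16279475,  0.13806252]), np.float64(0.0014177750899952049))
collar (array([0.63414463, 0.1959246 , 0.03938446]), np.float64(0.0026319325846326496))
[ 0.59188629 -0.16280503  0.14      ]
keyway -110.53706863321541 [-0.0109026  -0.02910291  0.        ]
keyway scene -115.21468163748155 [-0.01409237 -0.02992789  0.        ]
[ 0.68579087 -0.19547162]
[ 0.6431798  -0.08663389]
[ 0.54519564 -0.24617776]
[ 0.50294406 -0.13373276]
[0.63521971 0.19655772 0.04      ]
```

>>> jog_arm --deltas '[{"grip": 1,"slide": [-1,-0.6,0],"roll": 0},{"grip": 1,"slide": [-1,-0.6,0],"roll": 0},{"grip": 1,"slide": [-1,-0.6,0],"roll": 0},{"grip": 1,"slide": [-1,-0.6,0],"roll": 0},{"grip": 1,"slide": [-1,-0.6,0],"roll": 0}]'

```text
time_s: 0.72
ee_pos: [0.3519, 0.4426, 0.2311]
ee_rot: [0.001, 0.154, 0.988, -0.002]
ft_force: [-0.1, 1.4, -0.1]
width: 1.001
grip_force: 0.0
```

>>> jog_arm --deltas '[{"grip": 1,"slide": [-0.9,-0.8,0],"roll": 0},{"grip": 1,"slide": [-0.9,-0.8,0],"roll": 0},{"grip": 1,"slide": [-0.9,-0.8,0],"roll": 0},{"grip": 1,"slide": [-0.9,-0.8,0],"roll": 0},{"grip": 1,"slide": [-0.9,-0.8,0],"roll": 0}]'

```text
time_s: 1.35
ee_pos: [0.4746, 0.2366, 0.2311]
ee_rot: [0.001, 0.154, 0.988, -0.001]
ft_force: [-0.4, 0.1, -0.2]
width: 0.998
grip_force: 0.0
```

>>> jog_arm --deltas '[{"grip": 1,"slide": [-0.7,-0.9,0],"roll": 0},{"grip": 1,"slide": [-0.7,-0.9,0],"roll": 0},{"grip": 1,"slide": [-0.7,-0.9,0],"roll": 0},{"grip": 1,"slide": [-0.7,-0.9,0],"roll": 0},{"grip": 1,"slide": [-0.7,-0.9,0],"roll": 0}]'

```text
time_s: 1.98
ee_pos: [0.5536, 0.0254, 0.2309]
ee_rot: [0.0, 0.152, 0.988, -0.001]
ft_force: [-0.9, 0.5, -0.4]
width: 0.999
grip_force: 0.0
```

>>> jog_arm --deltas '[{"grip": 1,"slide": [-0.45,-0.85,0],"roll": 0.7},{"grip": 1,"slide": [-0.45,-0.85,0],"roll": 0.7},{"grip": 1,"slide": [-0.45,-0.85,0],"roll": 0.7},{"grip": 1,"slide": [-0.45,-0.85,0],"roll": 0.7},{"grip": 1,"slide": [-0.45,-0.85,0],"roll": 0.7},{"grip": 1,"slide": [-0.45,-0.85,0],"roll": 0.7},{"grip": 1,"slide": [-0.45,-0.85,0],"roll": 0.7},{"grip": 1,"slide": [-0.45,-0.85,0],"roll": 0.7}]'

```text
time_s: 2.98
ee_pos: [0.5891, -0.1589, 0.231]
ee_rot: [-0.001, 0.642, 0.767, 0.0]
ft_force: [-0.1, -0.5, 1.0]
width: 0.998
grip_force: 0.0
```

```bash
python3 - <<'E'
from h import *
o=robot.get_obs();w=robot.camera_info("wrist");save("w1",robot.capture("wrist"))
np.save("w1.npy",w,allow_pickle=True)
print(o["ee_pos"],o["joint_positions"],o["time_s"]);print(R.from_quat(o["ee_rot"],scalar_first=True).as_matrix())
E
```

```text
[ 0.58911255 -0.15888191  0.23100756] [ 0.00688421  0.57254051  0.36828111  1.55425279 -0.22695302  1.05786068
  0.61015973] 2.975
[[-1.75725003e-01  9.84439226e-01 -3.66938345e-04]
 [ 9.84438498e-01  1.75725323e-01  1.20606974e-03]
 [ 1.25178272e-03 -1.49291624e-04 -9.99999205e-01]]
```

View pics/w1.png

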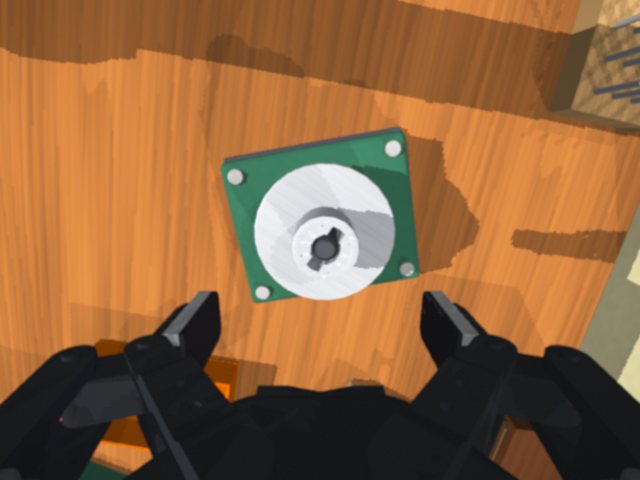

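The wrist view shows the shaft and hub centre at (325,248). The keyway runs from (315,265) to (337,232). The bolts are at (393,148), (235,177), (407,269) and (263,293).

```bash
python3 - <<'E'
from h import *
w=np.load("w1.npy",allow_pickle=True).item();t=robot.camera_info("top");s=robot.camera_info("scene")
print(atz(w,(325,248),.14),tri(w,(325,248),t,(462.5,211.4)),tri(w,(325,248),s,(221.8,306.9)))
a=lambda p,q,z:np.degrees(np.arctan2(*(atz(w,q,z)-atz(w,p,z))[[1,0]]))
print("kw",a((315,265),(337,232),.14),"base",a((235,177),(393,148),.052),a((263,293),(407,269),.052), "short",a((235,177),(263,293),.052),a((393,148),(407,269),.052))
print("ctr",np.mean([atz(w,p,.052) for p in((393,148),(235,177),(407,269),(263,293))],0))
P=np.array([.592,-.163,.231]);o=robot.get_obs();print((R.from_quat(o["ee_rot"],scalar_first=True).inv().apply(P-o["ee_pos"])/.2).round(3))
E
```

```text
[ 0.59309324 -0.16165221  0.14      ] (array([ 0.59362832, -0.16468344,  0.1315674 ]), np.float64(0.001187711491891807)) (array([ 0.59320164, -0.16224146,  0.13804166]), np.float64(7.148064493475153e-05))
kw 67.67355472480018 base 20.244864315649128 20.201158506351597 short -69.71970265580482 -69.95254203523167
ctr [ 0.59397759 -0.1634603   0.052     ]
[-0.02   0.012  0.001]
```

>>> jog_arm --deltas '[{"grip": 1,"slide": [-0.019,0.016,0.2],"roll": 0},{"grip": 1,"slide": [-0.019,0.016,0.4],"roll": 0},{"grip": 1,"slide": [-0.019,0.016,0.55],"roll": 0},{"grip": 1,"slide": [-0.019,0.016,0.635],"roll": 0},{"grip": 1,"slide": [-0.019,0.016,0.635],"roll": 0},{"grip": 0.5,"slide": [-0.019,0.016,0.635],"roll": 0},{"grip": 0.5,"slide": [-0.019,0.016,0.635],"roll": 0},{"grip": 0.5,"slide": [-0.019,0.016,0.635],"roll": 0},{"grip": 0.5,"slide": [-0.019,0.016,0.635],"roll": 0},{"grip": 0.5,"slide": [-0.019,0.016,0.635],"roll": 0}]' --squeeze 30

```text
time_s: 4.28
ee_pos: [0.5937, -0.1646, 0.1059]
ee_rot: [0.001, 0.644, 0.765, 0.001]
ft_force: [0.7, 0.6, 5.4]
width: 0.586
grip_force: 31.0
```

>>> jog_arm --deltas '[{"grip": 0.5,"slide": [0,0,0],"roll": 0.1},{"grip": 0.5,"slide": [0,0,0],"roll": 0.2},{"grip": 0.5,"slide": [0,0,0],"roll": 0.3},{"grip": 0.5,"slide": [0,0,0],"roll": 0.4},{"grip": 0.5,"slide": [0,0,0.005],"roll": 0.46},{"grip": 0.5,"slide": [0,0,0.015],"roll": 0.49},{"grip": 0.5,"slide": [0,0,0.02],"roll": 0.51},{"grip": 0.5,"slide": [0,0,0.02],"roll": 0.53},{"grip": 0.5,"slide": [0,0,0.02],"roll": 0.53}]'

```text
time_s: 5.4
ee_pos: [0.5922, -0.164, 0.0998]
ee_rot: [-0.0, 0.898, 0.439, -0.0]
ft_force: [-0.8, 0.1, -5.5]
width: 0.583
grip_force: 32.2
```

>>> jog_arm --deltas '[{"grip": 0.5,"slide": [0,0,0.025],"roll": 0},{"grip": 0.5,"slide": [0,0,0.05],"roll": 0},{"grip": 0.5,"slide": [0,0,0.075],"roll": 0},{"grip": 0.5,"slide": [0,0,0.08],"roll": 0},{"grip": 0.5,"slide": [0,0,0.085],"roll": 0}]'

```text
time_s: 6.02
ee_pos: [0.5923, -0.1641, 0.0841]
ee_rot: [-0.0, 0.898, 0.439, 0.0]
ft_force: [-3.8, 0.5, 4.4]
width: 0.582
grip_force: 32.9
```

>>> jog_arm --deltas '[{"grip": 1,"slide": [0,0,0],"roll": 0},{"grip": 1,"slide": [0,0,0],"roll": 0},{"grip": 1,"slide": [0,0,0],"roll": 0},{"grip": 1,"slide": [0,0,-0.2],"roll": 0},{"grip": 1,"slide": [0,0,-0.5],"roll": 0},{"grip": 1,"slide": [0,0,-0.75],"roll": 0},{"grip": 1,"slide": [0,0,-0.75],"roll": 0}]'

```text
time_s: 6.9
ee_pos: [0.595, -0.1662, 0.2385]
ee_rot: [0.004, 0.898, 0.439, 0.004]
ft_force: [0.4, -0.1, -0.5]
width: 1.002
grip_force: 0.0
```

```bash
python3 - <<'E'
from h import *
o=robot.get_obs();w=robot.camera_info("wrist");im=robot.capture("wrist");sc=robot.capture("scene")
np.save("w2.npy",w,allow_pickle=True)
p=proj(w,[.593,-.163,.13])[0];print(p)
x,y=int(p[0])-40,int(p[1])-50
print(x,y)
A=cv2.resize(im[y:y+100,x:x+80],None,fx=5,fy=5,interpolation=cv2.INTER_CUBIC)
B=cv2.resize(sc[280:380,180:260],None,fx=5,fy=5,interpolation=cv2.INTER_CUBIC)
save("crop2",np.hstack([A,B]))
print(o["ee_pos"],o["time_s"]);M=R.from_quat(o["ee_rot"],scalar_first=True);print(M.as_matrix().round(3))
print(proj(robot.camera_info("scene"),[[.593,-.163,.118],[.593,-.163,.14]]))
print("to collar",M.inv().apply(np.array([.634,.196,.231])-o["ee_pos"])/.2)
E
```

```text
[313.27235468 236.37920036]
273 186
[ 0.59496377 -0.16617421  0.23851541] 6.9
[[ 0.614  0.789  0.01 ]
 [ 0.789 -0.614 -0.004]
 [ 0.003  0.01  -1.   ]]
[[222.595823   316.80397815]
 [221.19054438 306.12237397]]
to collar [ 1.54899827 -0.95827241  0.03286235]
```

View pics/crop2.png

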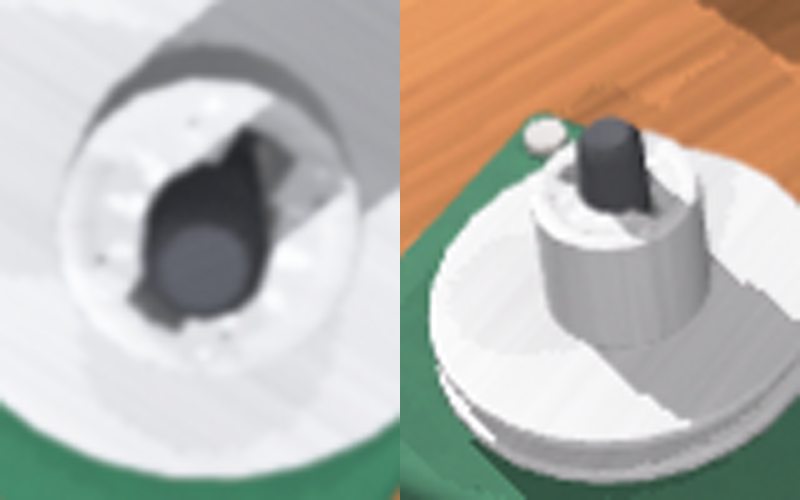

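The pulley has dropped. About 22 mm of shaft shows above the hub, with the tip at (313.6,239) in the wrist view and (222,305.6) in the scene view. Next I go to the collar.

>>> jog_arm --deltas '[{"grip": 1,"slide": [0.78,-0.48,0],"roll": 0},{"grip": 1,"slide": [0.78,-0.48,0],"roll": 0},{"grip": 1,"slide": [0.78,-0.48,0],"roll": 0},{"grip": 1,"slide": [0.78,-0.48,0],"roll": 0},{"grip": 1,"slide": [0.78,-0.48,0],"roll": 0}]'

```text
time_s: 7.62
ee_pos: [0.6116, 0.0175, 0.2317]
ee_rot: [-0.0, 0.898, 0.439, -0.002]
ft_force: [-0.3, -0.7, -0.2]
width: 1.001
grip_force: 0.0
```

>>> jog_arm --deltas '[{"grip": 1,"slide": [0.77,-0.48,0.2],"roll": -0.5},{"grip": 1,"slide": [0.77,-0.48,0.2],"roll": -0.5},{"grip": 1,"slide": [0.77,-0.48,0.2],"roll": -0.5},{"grip": 1,"slide": [0.77,-0.48,0.2],"roll": -0.5},{"grip": 1,"slide": [0.77,-0.48,0.2],"roll": -0.5},{"grip": 1,"slide": [0.77,-0.48,0.2],"roll": -0.5},{"grip": 1,"slide": [0.77,-0.48,0.2],"roll": -0.5}]'

```text
time_s: 8.5
ee_pos: [0.6316, 0.1964, 0.1936]
ee_rot: [0.0, 0.663, 0.748, -0.0]
ft_force: [0.7, -0.5, -0.7]
width: 0.996
grip_force: 0.0
```

```bash
python3 - <<'E'
from h import *
w2=np.load("w2.npy",allow_pickle=True).item();s=robot.camera_info("scene")
print("tip",atz(w2,(313.6,239),.14),tri(w2,(313.6,239),s,(222,305.6)))
o=robot.get_obs();w=robot.camera_info("wrist");im=robot.capture("wrist");save("w3",im)
np.save("w3.npy",w,allow_pickle=True)
p=proj(w,[.634,.196,.04])[0];print(p);x,y=int(p[0])-60,int(p[1])-60;print(x,y)
save("crop3",cv2.resize(im[y:y+120,x:x+120],None,fx=5,fy=5,interpolation=cv2.INTER_CUBIC))
print(o["ee_pos"],o["time_s"],o["joint_positions"]);M=R.from_quat(o["ee_rot"],scalar_first=True);print(M.as_matrix().round(3))
E
```

```text
tip [ 0.59357991 -0.16278566  0.14      ] (array([ 0.59396127, -0.16235974,  0.14135758]), np.float64(0.000420492575989945))
[322.62783438 225.15700614]
262 165
[0.63161759 0.19635964 0.19358892] 8.5 [-0.56328012  0.69668056  0.41825454  1.44430831 -0.30176002  1.06424177
  0.03499768]
[[-0.12   0.993  0.   ]
 [ 0.993  0.12  -0.001]
 [-0.001  0.    -1.   ]]
```

View pics/crop3.png

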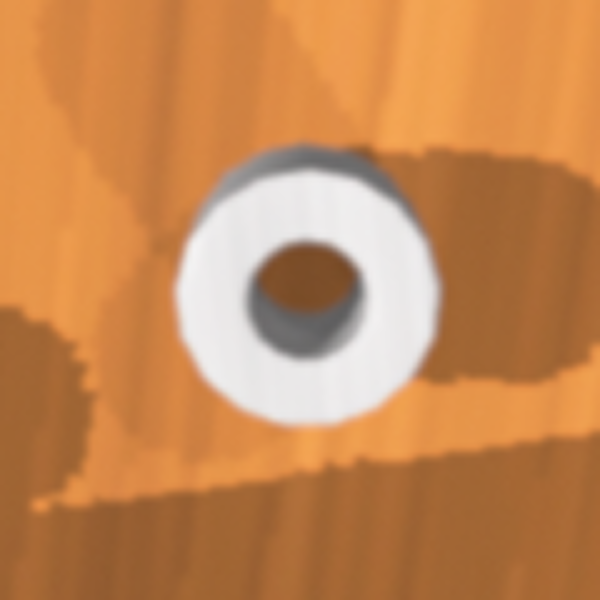

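The collar's top centre is at (323.4,224.6), within 1 px of the prediction, so I can grasp it.

>>> jog_arm --deltas '[{"grip": 1,"slide": [0,0.015,0.25],"roll": 0},{"grip": 1,"slide": [0,0.015,0.5],"roll": 0},{"grip": 1,"slide": [0,0.015,0.75],"roll": 0},{"grip": 1,"slide": [0,0.015,0.88],"roll": 0},{"grip": 1,"slide": [0,0.015,0.92],"roll": 0},{"grip": 1,"slide": [0,0.015,0.92],"roll": 0},{"grip": 0.5,"slide": [0,0.015,0.92],"roll": 0},{"grip": 0.5,"slide": [0,0.015,0.92],"roll": 0},{"grip": 0.5,"slide": [0,0.015,0.92],"roll": 0},{"grip": 0.5,"slide": [0,0.015,0.92],"roll": 0},{"grip": 0.5,"slide": [0,0.015,0.92],"roll": 0}]' --squeeze 40

```text
time_s: 9.93
ee_pos: [0.6351, 0.199, 0.011]
ee_rot: [0.001, 0.662, 0.75, 0.001]
ft_force: [-0.2, 0.7, 6.0]
width: 0.546
grip_force: 42.0
```

>>> jog_arm --deltas '[{"grip": 0.5,"slide": [0,0,-0.2],"roll": 0},{"grip": 0.5,"slide": [0,0,-0.5],"roll": 0},{"grip": 0.5,"slide": [0,0,-0.8],"roll": 0},{"grip": 0.5,"slide": [0,0,-0.95],"roll": 0},{"grip": 0.5,"slide": [0,0,-0.95],"roll": 0},{"grip": 0.5,"slide": [0,0,-0.95],"roll": 0}]'

```text
time_s: 10.68
ee_pos: [0.6325, 0.1987, 0.1968]
ee_rot: [-0.002, 0.662, 0.75, -0.002]
ft_force: [-0.4, 0.5, -2.6]
width: 0.548
grip_force: 42.3
```

```bash
python3 - <<'E'
from h import *
o=robot.get_obs();w=robot.camera_info("wrist");im=robot.capture("wrist")
np.save("w4.npy",w,allow_pickle=True)
M=R.from_quat(o["ee_rot"],scalar_first=True)
c=o["ee_pos"]+M.apply([0,0,-.0315]);p=proj(w,c)[0];x,y=int(p[0])-70,int(p[1])-60;print("pred",p,x,y)
save("crop4",cv2.resize(im[y:y+120,x:x+140],None,fx=5,fy=5,interpolation=cv2.INTER_CUBIC))
print(o["ee_pos"],o["time_s"],o["ft_force"]);print(M.as_matrix().round(3))
d=M.inv().apply(np.array([.5935,-.1625,.20])-o["ee_pos"])/.2;print("to shaft",d)
E
```

```text
pred [320.46042091 332.6752275 ] 250 272
[0.63252327 0.19866551 0.19675705] 10.675 [-0.38433837  0.48840292 -2.58700786]
[[-0.124  0.992 -0.005]
 [ 0.992  0.124 -0.001]
 [-0.    -0.005 -1.   ]]
to shaft [-1.76768385 -0.4176769  -0.01364483]
```

View pics/crop4.png

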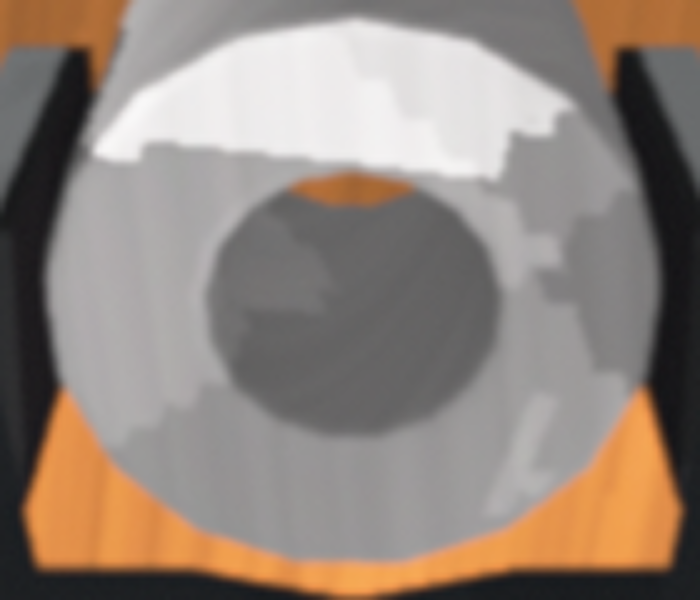

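```bash
python3 - <<'E'
from h import *
w=np.load("w4.npy",allow_pickle=True).item();P=np.array([.63252327,.19866551,.19675705])
M=R.from_quat(robot.get_obs()["ee_rot"],scalar_first=True)
e=atz(w,(320.6,332.6),P[2]+.029);print("in-hand offset tool",M.inv().apply(e-P))
o=robot.get_obs();print(o["ee_pos"],M.inv().apply(np.array([.5935,-.1625,.20])-o["ee_pos"])/.2)
E
```

```text
in-hand offset tool [-1.45268289e-03  3.24120388e-05 -2.89998527e-02]
[0.63239423 0.19862911 0.19626561] [-1.76759122 -0.417027   -0.01527489]
```

>>> jog_arm --deltas '[{"grip": 0.5,"slide": [-0.25,-0.06,0],"roll": 0},{"grip": 0.5,"slide": [-0.5,-0.12,0],"roll": 0},{"grip": 0.5,"slide": [-0.75,-0.18,0],"roll": 0},{"grip": 0.5,"slide": [-0.88,-0.21,0],"roll": 0},{"grip": 0.5,"slide": [-0.88,-0.21,0],"roll": 0},{"grip": 0.5,"slide": [-0.88,-0.21,0],"roll": 0}]'

```text
time_s: 11.48
ee_pos: [0.6139, 0.0207, 0.1977]
ee_rot: [-0.002, 0.661, 0.75, -0.0]
ft_force: [-0.2, 0.3, -2.3]
width: 0.543
grip_force: 42.2
```

>>> jog_arm --deltas '[{"grip": 0.5,"slide": [-0.25,-0.06,0],"roll": 0},{"grip": 0.5,"slide": [-0.5,-0.12,0],"roll": 0},{"grip": 0.5,"slide": [-0.75,-0.18,0],"roll": 0},{"grip": 0.5,"slide": [-0.88,-0.21,0],"roll": 0},{"grip": 0.5,"slide": [-0.88,-0.21,0],"roll": 0},{"grip": 0.5,"slide": [-0.88,-0.21,0],"roll": 0},{"grip": 0.5,"slide": [-0.88,-0.21,0],"roll": 0},{"grip": 0.5,"slide": [-0.88,-0.21,0],"roll": 0}]'

```text
time_s: 12.48
ee_pos: [0.595, -0.1593, 0.1992]
ee_rot: [-0.0, 0.661, 0.751, 0.0]
ft_force: [0.0, 0.5, -2.6]
width: 0.546
grip_force: 42.2
```

```bash
python3 - <<'E'
from h import *
o=robot.get_obs();M=R.from_quat(o["ee_rot"],scalar_first=True)
T=np.array([.5935,-.1625,.155])+M.apply([.0018,0,0])
print(o["ee_pos"],o["time_s"],o["ee_rot"],M.inv().apply(T-o["ee_pos"])/.2)
w=robot.camera_info("wrist");im=robot.capture("wrist");sc=robot.capture("scene");tp=robot.capture("top")
np.save("w5.npy",w,allow_pickle=True)
f=lambda im,x,y,W,H,s:cv2.resize(im[y:y+H,x:x+W],None,fx=s,fy=s,interpolation=cv2.INTER_CUBIC)
save("crop5",np.hstack([f(sc,170,240,100,150,4),f(im,250,240,140,210,400/140)[:600,:400]]))
E
```

```text
[ 0.59495311 -0.15931929  0.19915825] 12.475 [-2.69803479e-04  6.60858096e-01  7.50510803e-01  1.95143150e-04] [-0.00600275 -0.00920543  0.22078195]
```

View pics/crop5.png

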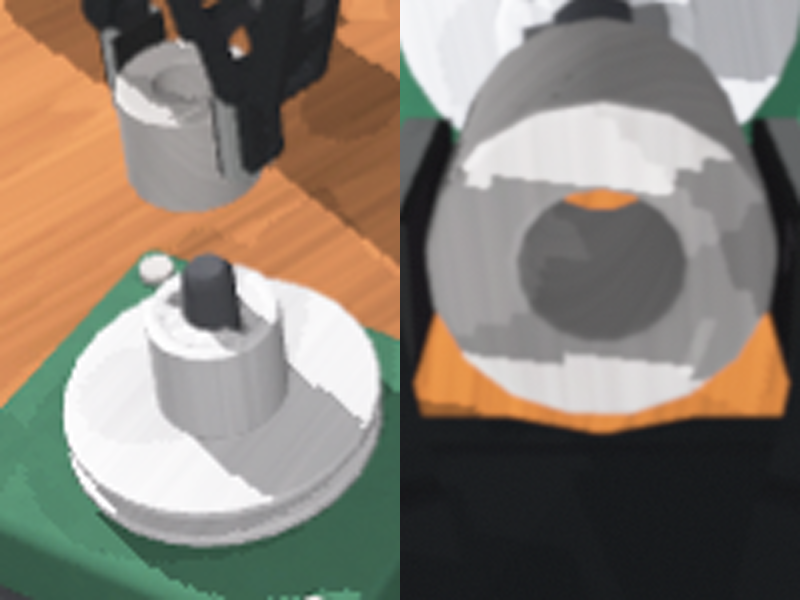

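The scene view shows the collar held above the shaft, roughly in line. The wrist view shows it unchanged in the fingers. I'll correct slightly and lower gently.

>>> jog_arm --deltas '[{"grip": 0.5,"slide": [-0.006,-0.009,0.1],"roll": 0},{"grip": 0.5,"slide": [-0.006,-0.009,0.18],"roll": 0},{"grip": 0.5,"slide": [-0.006,-0.009,0.21],"roll": 0},{"grip": 0.5,"slide": [-0.006,-0.009,0.21],"roll": 0},{"grip": 0.5,"slide": [-0.006,-0.009,0.225],"roll": 0},{"grip": 0.5,"slide": [-0.006,-0.009,0.235],"roll": 0},{"grip": 0.5,"slide": [-0.006,-0.009,0.245],"roll": 0},{"grip": 0.5,"slide": [-0.006,-0.009,0.255],"roll": 0}]'

```text
time_s: 13.62
ee_pos: [0.593, -0.1624, 0.1483]
ee_rot: [0.0, 0.662, 0.75, 0.0]
ft_force: [0.1, -0.3, -2.8]
width: 0.549
grip_force: 42.2
```

>>> jog_arm --deltas '[{"grip": 0.5,"slide": [0,0,0.01],"roll": 0},{"grip": 0.5,"slide": [0,0,0.02],"roll": 0},{"grip": 0.5,"slide": [0,0,0.03],"roll": 0},{"grip": 0.5,"slide": [0,0,0.03],"roll": 0}]'

```text
time_s: 14.12
ee_pos: [0.5931, -0.1616, 0.142]
ee_rot: [-0.0, 0.662, 0.75, 0.0]
ft_force: [1.7, 2.2, -2.8]
width: 0.543
grip_force: 42.3
```

>>> jog_arm --deltas '[{"grip": 0.5,"slide": [0.003,0.002,0.01],"roll": 0},{"grip": 0.5,"slide": [0.003,0.002,0.025],"roll": 0},{"grip": 0.5,"slide": [0.003,0.002,0.04],"roll": 0},{"grip": 0.5,"slide": [0.003,0.002,0.055],"roll": 0},{"grip": 0.5,"slide": [0.003,0.002,0.06],"roll": 0},{"grip": 0.5,"slide": [0.003,0.002,0.06],"roll": 0}]'

```text
time_s: 14.88
ee_pos: [0.5932, -0.1615, 0.1301]
ee_rot: [-0.0, 0.662, 0.75, 0.0]
ft_force: [0.7, 2.2, -3.1]
width: 0.548
grip_force: 42.3
```

>>> jog_arm --deltas '[{"grip": 0.5,"slide": [0.003,0,0.005],"roll": 0},{"grip": 0.5,"slide": [0.003,0,0.009],"roll": 0},{"grip": 0.5,"slide": [0.003,0,0.009],"roll": 0}]'

```text
time_s: 15.25
ee_pos: [0.5932, -0.1615, 0.129]
ee_rot: [0.0, 0.662, 0.75, -0.0]
ft_force: [-0.7, 3.4, 1.3]
width: 0.545
grip_force: 42.6
```

Contact with the hub. I'll release, rise, and look.

>>> jog_arm --deltas '[{"grip": 0.7,"slide": [0,0,0],"roll": 0},{"grip": 1,"slide": [0,0,0],"roll": 0},{"grip": 1,"slide": [0,0,0],"roll": 0},{"grip": 1,"slide": [0,0,0],"roll": 0},{"grip": 1,"slide": [0,0,-0.1],"roll": 0},{"grip": 1,"slide": [0,0,-0.3],"roll": 0},{"grip": 1,"slide": [0,0,-0.6],"roll": 0},{"grip": 1,"slide": [0,0,-0.75],"roll": 0},{"grip": 1,"slide": [0,0,-0.75],"roll": 0}]'

```text
time_s: 16.38
ee_pos: [0.5945, -0.1621, 0.2816]
ee_rot: [0.003, 0.662, 0.75, 0.001]
ft_force: [-0.3, -0.2, -1.7]
width: 1.002
grip_force: 0.0
```

```bash
python3 - <<'E'
from h import *
sc=robot.capture("scene");w=robot.capture("wrist")
f=lambda im,x,y,W,H,s:cv2.resize(im[y:y+H,x:x+W],None,fx=s,fy=s,interpolation=cv2.INTER_CUBIC)
save("crop6",np.hstack([f(sc,150,190,300,225,400/225)[:400,:450],f(w,220,140,175,200,2)]))
print(robot.get_obs()["time_s"])
E
```

```text
16.475
```

View pics/crop6.png

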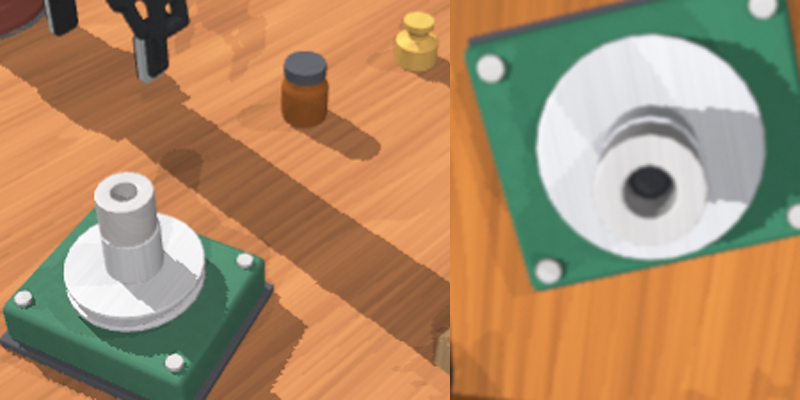

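The collar stands flat on the hub with the shaft tip inside its bore. The jar and the weight have not moved, and the gripper is clear.

```bash
python3 -c "
from plant import robot
print(robot.close_job())"
```

```text
the job is handed in; nothing more can be done
None
```

The job is handed in at about 16.5 s of the 54 s allowed: the pulley is home on the shoulder, the collar stands flat on its hub, both are released, and the weight and jar were not touched.

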